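Check-weigh the tins at the deli counter

TASK

Check-weigh the two yellow-banded tins on the blue counter balance, one at a time: stand a tin on the empty pan, let go and see whether it sinks the pan against the brass weight. A tin that sinks the pan goes upright into the brown wooden tray, one that leaves the pan up is short and goes upright into the red tray; put the first one away before weighing the second. Set the tins down rather than dropping or tipping them, and leave the other things on the counter where they are.

Things in the scene. Friction and masses are not known exactly. Their poses are not given: they have to be found in the camera images.
- tin_a_center (a point): food tin, plain steel with a yellow band and a thin green stripe round it, upright cylinder of diameter 62 mm, height 75 mm, rigid, 160 to 340 g (looks never tell); this point is its centre, 37.5 mm above its underside; z up its axis
- tin_b_center (a point): the other tin, outwardly the same in every way: food tin, plain steel with a yellow band and a thin green stripe round it, upright cylinder of diameter 62 mm, height 75 mm, rigid, 160 to 340 g (looks never tell); this point is its centre, 37.5 mm above its underside; z up its axis
- pan_top (a point): centre of the upper face of the empty steel weighing pan, a flat plain disc of diameter 110 mm, 5 mm thick, without a rim, on a post at one end of the balance's beam. A linkage keeps the pan level as the beam rocks. Its face is about 134 mm above the counter when the pan is up (as it is when empty) and about 106 mm when it is down. A tin may stand anywhere on it: the reading is the same. z up, y along the beam, away from the balance's column
- beam (a joint): tilt of the balance beam, rad: +0.12 pan up on its stop (empty or with a short tin), 0 level, -0.12 pan down on its stop (tin heavier than the brass weight counts for, 250 g). It swings freely, damped; once the tin is let go the beam takes up to 2 s to settle, less if the difference is large; it hovers between the stops only if the tin is within about 3 g of 250 g
- balance: the balance's fixed blue frame, origin at the centre of its underside: base 110 x 190 x 30 mm, column in the middle topped by a white dial plate with a red needle, up to 161 mm high; beam along y at 90 mm height, the weighing pan's centre 120 mm from the column towards +y, the other pan with the brass reference weight (fixed to it, up to 185 mm high) 120 mm towards -y
- tray_good_in (a point): centre of the inner floor (6 mm above the counter) of the brown wooden tray for tins of full weight, fixed to the counter; outside 240 mm along x by 130 mm along y, 24 mm high, walls 6 mm; room for two tins side by side along x. This and the red tray may change sides
- tray_short_in (a point): centre of the inner floor of the red plastic tray for short tins, the same size and shape as the wooden one, fixed, floor 6 mm above the counter; 240 mm along x by 130 mm along y
- shaker: bystander: small clear shaker with a steel cap, diameter 38 mm, 68 mm high, standing between the tins; origin at its underside
- plates: bystander: stack of six small white plates, diameter 116 mm, 51 mm high; origin at its underside
- jar: bystander: amber jar with red cap, diameter 64 mm, 85 mm high; origin at its underside
- cheese: bystander: small white round cheese, diameter 110 mm, 35 mm high; origin at its underside
- pyramid0: bystander: grey blunt pyramid cheese, about 71 mm square at the foot, 60 mm high; origin at its underside
- pyramid1: bystander: another grey blunt pyramid cheese, the same size; origin at its underside
- oil: bystander: green oil bottle, diameter 60 mm, 210 mm high; origin at its underside

How it is judged:
By the outcome, as a careful person would: the job done as asked, in the order asked, and still so for the second after the job is handed in, with the robot touching nothing.
It also fails if it takes over 67 s, if anything falls off the work surface, if the arm or the gripper's body presses on something with over 40 N, if the wrist force passes 120 N, or if a joint passes its speed limit or range.

ROBOT

A 6-joint arm with a two-finger parallel gripper is mounted at the origin on the work surface. World frame = base frame: x ahead of the robot, y to its left, z up, the work surface at z = 0. Lengths are in m, angles in rad, forces in N, time in s.
With the tool pointing down it reaches from about 0.35 to 0.85 m from the base axis. Payload 8.1 kg.
Tool frame: the origin (TCP) lies between the finger pads; the fingertips stand 25 mm ahead of it and the grasp point (between the pads) lies 6 mm ahead of it (robot.tip_extent is the distance from the TCP to the fingertips, in m); z points along the fingers, y is the direction in which the jaws open and shut (so a half turn about z gives the same grasp; the last joint's range is limited). The gripper opens to 93 mm and grips with 3 to 60 N. Pads are 15 mm wide; open, the fingers measure 128 mm over their backs; the gripper's body (75 mm by 188 mm) begins 65 mm behind the grasp point.
Start: joints at [1.175, 0.13, 1.488, -0, 1.523, -0.085], TCP at [0.183, 0.571, 0.244] pointing down, gripper open.
Joint ranges: [-2.96, 2.96], [-0.89, 2.26], [0.02, 2.5], [-1.34, 4.48], [0, 2.73], [-2.66, 2.66]. Speed limits (rad/s): [2.39, 2.39, 2.79, 3.14, 3.14, 3.14].

INTERFACE

Orientations are given as a rotation vector (axis times angle).
In Python, from plant import robot gives the robot as it stands.
- The arm moves only by the tool drive_tool, never from a script. Its argument "increments" is a list of rows, each a list of 7 numbers: the closure, from 0 (fully open) to 1 (shut), then the shift along the world's x, y, z in units of 25 mm (1.0 is 25 mm), then the turn, a rotation vector about the world's x, y, z in rad. In form: [[gripper, dx, dy, dz, rx, ry, rz], ...]. A call has 1 to 20 rows; each row is the pose to reach, as a shift and turn from the pose commanded when the call began; what a row does not reach only later rows make up. A row lasts 1/12 s, in which the tool goes at most 41.7 mm and 7.16 degrees, less where a joint would pass 70% of its speed; a pose out of reach is approached as far as the arm can. A call with a gripper value outside its range is refused whole. The fingers move at their own pace and stop on an object; "squeeze" is the grip in N (left out, the last holds). Time passes only in rows, so rows that repeat a pose let the fingers close. It gives the time, the measured TCP pose, the force and the opening at its end, in the units of the state.
- robot.read_state(): the state, without advancing time (a new reading comes with each control period).
- robot.read_camera(name): name is "scene" or "top" or "wrist"; returns a dict with "image" (480x640x3 uint8, red, green, blue), "fx", "fy", "cx", "cy" (pixels), "dist" ([k1, k2, p1, p2, k3] as OpenCV has them; the pictures are not rectified), "T" (4x4, takes a point from camera to world coordinates); the wrist camera has in their place "mount" (4x4, takes a point from camera to tool coordinates, whose origin is the TCP and whose axes are the flange's). Camera axes: x right, y down, z forward; pixel columns grow to the right and rows downward; lengths in m; the calibration is good to about 2 mm. A picture is of the moment at which its call begins: read the wrist's pose just before it. There is no depth.
- robot.close_job(): hands the job in, once; it reports no verdict.
The state is a dict: "t": time; "q": joint angles; "dq": joint speeds; "joint_torque": joint torques, N m; "tool_pos": TCP position; "orientation": TCP orientation; "force": force on the tool from outside, world axes, zero at the start; "wrist_torque": the same for the moment, N m; "opening": finger opening in m.
Only numpy, scipy, OpenCV 4.12 (cv2) and the standard library are available. Lean on these libraries where they do the work, as an engineer would, in place of code of your own. Each camera call takes 0.05 s, during which the arm holds its last target.

## Working session

There is one attempt and no reset: what is moved stays moved. The work goes in short steps, Python scripts to look and compute and a tool call to move; the robot and the scene stay as the last step left them, time stands still between calls to the robot, and variables do not carry over. Pictures are saved under pics/ and viewed, and the job is handed in when it is done.

Besides the shell and the picture viewer there is one more tool, called after ">>>" as name([rows], argument=value, ...), one row to a line, values as JSON. drive_tool: Moves the arm, as the interface text tells. Its arguments: {"type":"object","properties":{"increments":{"type":"array"},"squeeze":{"type":"number"}},"required":["increments"]}

```bash
ls; mkdir -p pics
python3 - <<'E'
from plant import robot
import cv2
print(robot.read_state())
for n in ["scene","top","wrist"]:
    c=robot.read_camera(n); cv2.imwrite(f"pics/{n}0.png",c["image"][:,:,::-1])
    print(n,{k:v for k,v in c.items() if k!="image"})
E
```

```text
pics
{'t': 0.0, 'q': array([ 1.17460793e+00,  1.31172401e-01,  1.48928060e+00, -1.33279106e-05,
        1.52299545e+00, -8.54041338e-02]), 'dq': array([ 3.54686479e-05,  9.81721150e-05,  1.45936200e-03, -8.69838158e-04,
       -5.10174338e-04,  1.04469209e-03]), 'joint_torque': array([ 1.43219222e-05, -5.59812212e+01, -4.91775906e+01,  7.66903907e-02,
        3.49013472e-02, -1.36572826e-04]), 'tool_pos': array([0.1832648 , 0.57077331, 0.24257997]), 'orientation': array([-4.86148797e-01, -3.10331378e+00,  2.83557614e-03]), 'force': array([-0.27850571,  0.14186435, -0.29320269]), 'wrist_torque': array([-0.03847014, -0.0299072 , -0.01166029]), 'opening': 0.09298315227491495}
scene {'fx': 462.22566066225187, 'fy': 462.22566066225187, 'cx': 320.1285626178275, 'cy': 246.48420923348257, 'dist': array([0.02090709, 0.        , 0.        , 0.        , 0.        ]), 'T': array([[-0.76334288,  0.38600419, -0.51798495,  1.16433578],
       [ 0.64593119,  0.4672201 , -0.60372036,  0.6423569 ],
       [ 0.00897439, -0.79542827, -0.60598129,  0.75744963],
       [ 0.        ,  0.        ,  0.      
[... 297 characters left out ...]
96221,  0.0061072 , -0.00644472],
       [-0.0067434 , -0.18805713, -0.98213494,  1.55103824],
       [ 0.        ,  0.        ,  0.        ,  1.        ]])}
wrist {'fx': 347.21944730746293, 'fy': 347.21944730746293, 'cx': 315.77721790237774, 'cy': 234.0873944994971, 'dist': array([-0.05802557,  0.        ,  0.        ,  0.        ,  0.        ]), 'mount': array([[-2.81374877e-04, -9.60627996e-01, -2.77837675e-01,
         7.73276414e-02],
       [ 9.99999864e-01, -1.48069546e-04, -5.00778335e-04,
         9.03159817e-05],
       [ 4.39922390e-04, -2.77837778e-01,  9.60627907e-01,
        -1.40395879e-01],
       [ 0.00000000e+00,  0.00000000e+00,  0.00000000e+00,
         1.00000000e+00]])}
```

View pics/scene0.png

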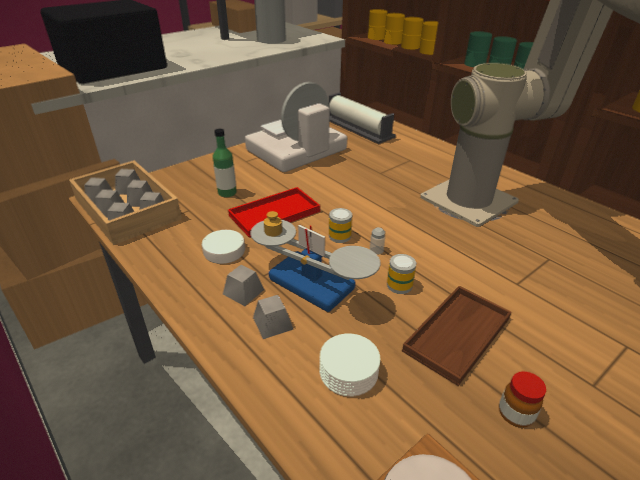

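View pics/top0.png

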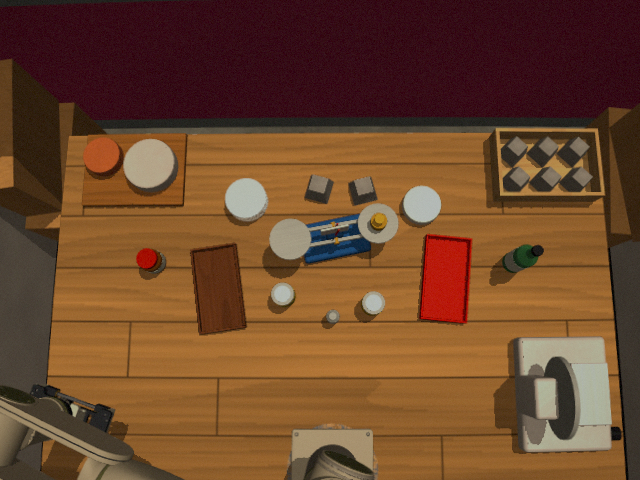

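View pics/wrist0.png

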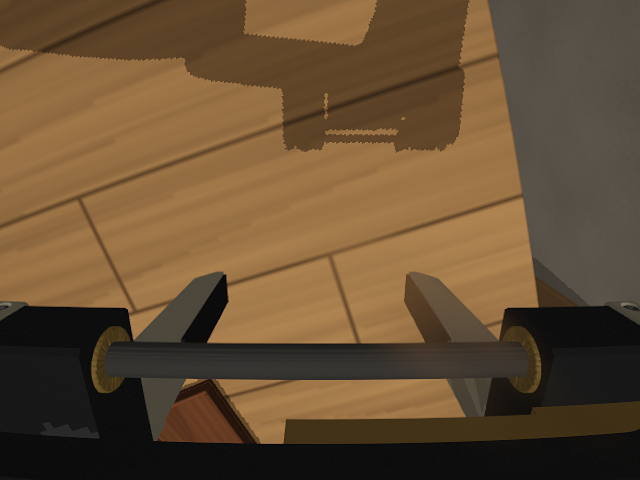

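The top view shows tins at about (283,294) and (373,303), the pan at (290,239), the brown tray at (218,288), the red tray at (446,279) and the shaker at (332,316). Next I measure them.

```bash
cat > h.py <<'E'
import numpy as np, cv2
def ray(c,uv,T=None):
    T=c["T"] if T is None else T
    K=np.array([[c["fx"],0,c["cx"]],[0,c["fy"],c["cy"]],[0,0,1]])
    p=cv2.undistortPoints(np.array(uv,float).reshape(-1,1,2),K,c["dist"]).reshape(-1,2)
    d=np.c_[p,np.ones(len(p))]@T[:3,:3].T
    return T[:3,3],d
def onz(c,uv,z,T=None):
    o,d=ray(c,uv,T); return o+d*((z-o[2])/d[:,2])[:,None]
def proj(c,P):
    T=np.linalg.inv(c["T"]); K=np.array([[c["fx"],0,c["cx"]],[0,c["fy"],c["cy"]],[0,0,1]])
    return cv2.projectPoints(np.array(P,float).reshape(-1,1,3),cv2.Rodrigues(T[:3,:3])[0],T[:3,3],K,c["dist"])[0].reshape(-1,2)
def near(m,uv,r):
    w=np.zeros_like(m); cv2.circle(w,uv,r,255,-1)
    m=cv2.bitwise_and(m,w)
    cs=cv2.findContours(m,cv2.RETR_EXTERNAL,cv2.CHAIN_APPROX_NONE)[0]
    return max(cs,key=cv2.contourArea)
E
python3 - <<'E'
from plant import robot
from h import *
c=robot.read_camera("top"); im=c["image"]
hsv=cv2.cvtColor(im,cv2.COLOR_RGB2HSV)
grey=cv2.inRange(hsv,(0,0,95),(180,70,255))
for n,uv,r,z in [("tinL",(283,294),20,.075),("tinR",(373,303),20,.075),("pan",(290,239),26,.134),("wpan",(378,223),26,.134),("shaker",(332,316),12,.068),("plates",(246,199),30,.051)]:
    k=near(grey,uv,r); pts=onz(c,k.reshape(-1,2),z)
    (x,y),R=cv2.minEnclosingCircle(pts[:,:2].astype(np.float32)); print(n,cv2.contourArea(k),"xy",round(x,4),round(y,4),"R",round(R,4), "bbox c",(pts.min(0)+pts.max(0))[:2]/2,(pts.max(0)-pts.min(0))[:2])
h,s,v=[hsv[...,i] for i in range(3)]
red=(((h<5)|(h>175))&(s>200)&(v>90)).astype(np.uint8)*255
brown=((v<115)&(s>80)&(im[...,0]>40)).astype(np.uint8)*255
for n,m,uv in [("red",red,(446,279)),("brown",brown,(218,288))]:
    k=near(m,uv,62); pts=onz(c,k.reshape(-1,2),.024)
    (x,y),wh,a=cv2.minAreaRect(pts[:,:2].astype(np.float32)*1000); print(n,x,y,wh,a,cv2.contourArea(k))
blue=((h>95)&(h<125)&(s>150)&(v>60)).astype(np.uint8)*255
k=near(blue,(338,238),60); pts=onz(c,k.reshape(-1,2),.03)
print("blue",cv2.minAreaRect(pts[:,:2].astype(np.float32)*1000))
E
```

```text
tinL 364.0 xy 0.4686 0.1333 R 0.0306 bbox c [0.46856383 0.13366984] [0.05634961 0.05914135]
tinR 368.0 xy 0.4436 -0.1097 R 0.0303 bbox c [ 0.44373135 -0.10966039] [0.05601159 0.05893093]
pan 1303.0 xy 0.6071 0.1025 R 0.0617 bbox c [0.60607899 0.10377636] [0.10676074 0.12068295]
wpan 1199.5 xy 0.6492 -0.1137 R 0.0601 bbox c [ 0.64798176 -0.11314138] [0.10248387 0.11877611]
shaker 101.0 xy 0.4087 -0.0011 R 0.0166 bbox c [ 0.40994544 -0.00143389] [0.0292572  0.02940886]
plates 1351.0 xy 0.7373 0.2401 R 0.0632 bbox c [0.73748355 0.24139684] [0.12243746 0.1196477 ]
red 515.1766357421875 -317.85662841796875 (128.0840301513672, 238.70962524414062) 83.80858612060547 3747.5
brown 489.49530029296875 312.8561706542969 (246.75161743164062, 336.00067138671875) 8.715705871582031 4419.0
blue ((596.3268432617188, -12.268180847167969), (38.91059875488281, 181.74362182617188), 11.23012924194336)
```

Run:
```python
from plant import robot
from h import *
c=robot.read_camera("scene"); im=c["image"]
cv2.imwrite("pics/scenecrop.png",cv2.resize(im[180:380,200:540,::-1],None,fx=2.3,fy=2.3,interpolation=cv2.INTER_CUBIC))
c=robot.read_camera("top"); im=c["image"]
cv2.imwrite("pics/topcrop.png",cv2.resize(im[170:340,180:480,::-1],None,fx=2.6,fy=2.6,interpolation=cv2.INTER_CUBIC))
```

```text
(no output)
```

View pics/topcrop.png

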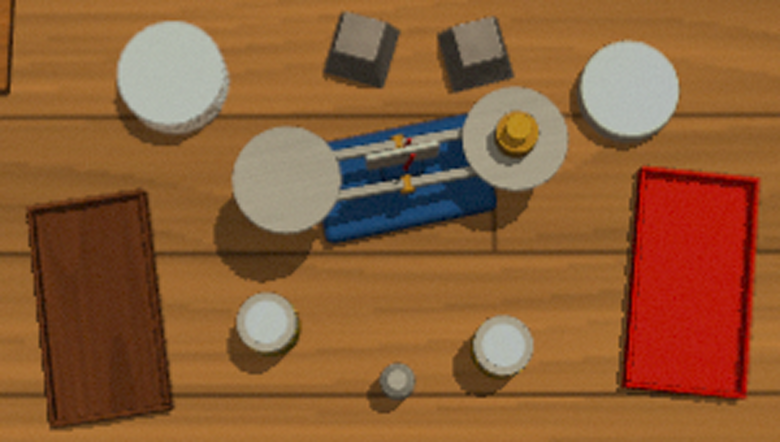

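View pics/scenecrop.png

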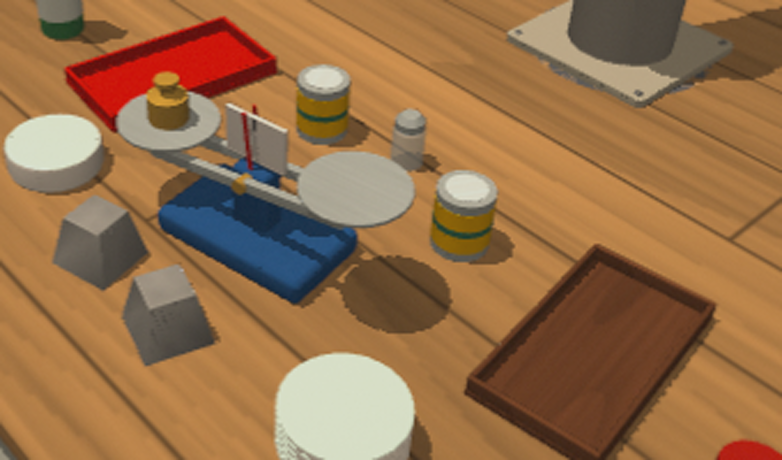

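Run:
```python
from plant import robot
from h import *
c=robot.read_camera("top"); im=c["image"]
hsv=cv2.cvtColor(im,cv2.COLOR_RGB2HSV)
for p in [(290,239),(290,225),(272,240),(310,240),(218,288),(218,260),(190,288)]: print(p,hsv[p[1],p[0]])
# edges of brown tray, by darkness
h,s,v=[hsv[...,i] for i in range(3)]
m=(v<105).astype(np.uint8)*255
w=np.zeros_like(m); w[236:342,185:252]=255
m&=w
cs=cv2.findContours(m,cv2.RETR_EXTERNAL,cv2.CHAIN_APPROX_NONE)[0]
k=max(cs,key=cv2.contourArea)
print(cv2.minAreaRect(k))
pts=onz(c,k.reshape(-1,2),.024)
print(cv2.minAreaRect(pts[:,:2].astype(np.float32)*1000),cv2.contourArea(k))
```

```text
(290, 239) [ 19  51 165]
(290, 225) [ 18  50 158]
(272, 240) [ 21  51 164]
(310, 240) [ 22  51 161]
(218, 288) [ 11 198  90]
(218, 260) [ 11 191  91]
(190, 288) [ 15 181 155]
((220.81143188476562, 288.3669128417969), (87.03925323486328, 65.43598175048828), 82.50414276123047)
((489.1202392578125, 312.00775146484375), (244.1143798828125, 184.8390350341797), 7.389258861541748) 4021.5
```

Run:
```python
from plant import robot
from h import *
c=robot.read_camera("top"); s=robot.read_camera("scene")
for n,p,z in [("pan",(286,179.5),.134),("wpan",(515,138),.1),("tinL",(267.5,322.5),.075),("tinR",(502.5,346),.075),("shaker",(397.5,380),.068)]:
    print(n,onz(c,[(p[0]/2.6+180,p[1]/2.6+170)],z))
for n,q in [("brown",[(30,208),(146,192),(172,408),(54,426)]),("red",[(640,168),(757,179),(744,397),(622,390)])]:
    P=onz(c,[(a/2.6+180,b/2.6+170) for a,b in q],.024); print(n,P.round(3).tolist(),P.mean(0))
f=2.3
for n,p,z in [("pan",(356,187.5),.134),("tinL",(465,190),.075),("tinR",(324,81),.075)]:
    print("scene",n,onz(s,[(p[0]/f+200,p[1]/f+180)],z))
P=onz(s,[(a/f+200,b/f+180) for a,b in [(598,245),(714,303),(598,461),(467,381)]],.024);print(P.mean(0))
```

```text
pan [[0.60559378 0.10896123 0.134     ]]
wpan [[ 0.6549873  -0.12513402  0.1       ]]
tinL [[0.4670247  0.13124953 0.075     ]]
tinR [[ 0.44209937 -0.11032609  0.075     ]]
shaker [[ 0.40819113 -0.00245343  0.068     ]]
brown [[0.596, 0.396, 0.024], [0.614, 0.27, 0.024], [0.381, 0.236, 0.024], [0.362, 0.361, 0.024]] [0.48846873 0.31586489 0.024     ]
red [[0.638, -0.267, 0.024], [0.625, -0.394, 0.024], [0.391, -0.369, 0.024], [0.399, -0.24, 0.024]] [ 0.51318685 -0.31725787  0.024     ]
scene pan [[0.6085787  0.10887154 0.134     ]]
scene tinL [[0.47345278 0.13184876 0.075     ]]
scene tinR [[ 0.44903609 -0.10757378  0.075     ]]
[0.49424108 0.31959779 0.024     ]
```

>>> drive_tool([
  [0, 0.4, -0.6, 0, 0, 0, 0.03],
  [0, 1.1, -1.7, 0, 0, 0, 0.08],
  [0, 1.9, -2.9, 0, 0, 0, 0.12],
  [0, 2.7, -4.1, 0, 0, 0, 0.16],
  [0, 3.5, -5.3, 0, 0, 0, 0.2],
  [0, 4.3, -6.5, 0, 0, 0, 0.24],
  [0, 5.1, -7.7, 0, 0, 0, 0.28],
  [0, 5.9, -9.0, 0, 0, 0, 0.31],
  [0, 6.7, -10.2, 0, 0, 0, 0.31],
  [0, 7.5, -11.4, 0, 0, 0, 0.31],
  [0, 8.3, -12.6, 0, 0, 0, 0.31],
  [0, 9.1, -13.9, 0, 0, 0, 0.31],
  [0, 9.9, -15.1, 0, 0, 0, 0.31],
  [0, 10.6, -16.2, 0, 0, 0, 0.31],
  [0, 11.1, -17.0, 0, 0, 0, 0.31],
  [0, 11.4, -17.4, 0, 0, 0, 0.31],
  [0, 11.5, -17.55, 0, 0, 0, 0.31],
  [0, 11.5, -17.55, 0, 0, 0, 0.31],
  [0, 11.5, -17.55, 0, 0, 0, 0.31],
])

```text
t: 2.03
tool_pos: [0.4705, 0.1334, 0.2435]
orientation: [-0.001, -3.141, -0.001]
force: [-0.9, 0.5, 0.4]
opening: 0.0927
```

```bash
cat >> h.py <<'E'
def wristT(c,st):
    F=np.eye(4);F[:3,:3]=cv2.Rodrigues(np.array(st["orientation"]))[0];F[:3,3]=st["tool_pos"]
    return F@c["mount"]
def grab(robot,name):
    st=robot.read_state(); c=robot.read_camera("wrist"); c["T"]=wristT(c,st)
    cv2.imwrite(f"pics/{name}.png",c["image"][:,:,::-1]); return st,c
E
python3 - <<'E'
from plant import robot
from h import *
st,c=grab(robot,"w1")
print(st["t"],st["tool_pos"],st["orientation"],st["force"]); print(proj(c,[(.47,.132,.075),(.47,.132,0),(.607,.109,.134)]))
E
```

```text
2.0333 [0.47052356 0.13340602 0.24354564] [-5.82215086e-04 -3.14107260e+00 -7.54958752e-04] [-0.85452733  0.50421461  0.44688851]
[[314.22430972 221.04221986]
 [314.53239657 204.96530519]
 [287.88669432 389.89736041]]
```

View pics/w1.png

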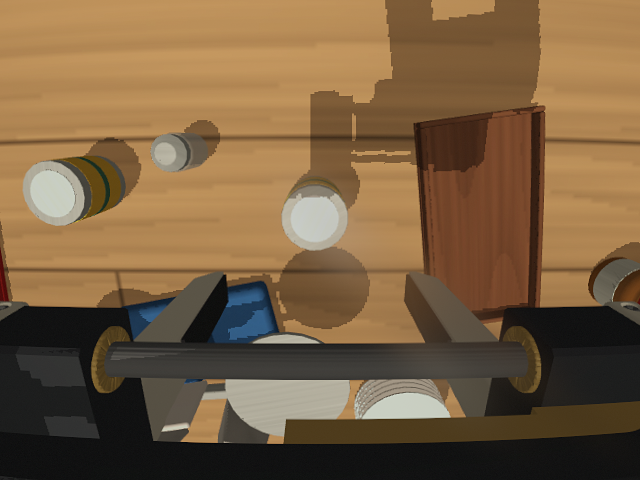

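The target lid is centred at about (314,218), within 3 px of the prediction. The other tin's lid is at (57,194).

Run:
```python
from plant import robot
from h import *
st,c=grab(robot,"w1b")
print(onz(c,[(314.5,218)],.075),onz(c,[(57,194)],.075),onz(c,[(287.5,385)],.134))
```

```text
[[0.46707522 0.13251886 0.075     ]] [[ 0.44367738 -0.10660785  0.075     ]] [[0.60178017 0.10915525 0.134     ]]
```

>>> drive_tool([
  [0, -0.1, 0, -0.6, 0, 0, 0],
  [0, -0.1, 0, -1.6, 0, 0, 0],
  [0, -0.1, 0, -2.6, 0, 0, 0],
  [0, -0.1, 0, -3.6, 0, 0, 0],
  [0, -0.1, 0, -4.6, 0, 0, 0],
  [0, -0.1, 0, -5.6, 0, 0, 0],
  [0, -0.1, 0, -6.6, 0, 0, 0],
  [0, -0.1, 0, -7.2, 0, 0, 0],
  [0, -0.1, 0, -7.5, 0, 0, 0],
  [0, -0.1, 0, -7.5, 0, 0, 0],
  [1, -0.1, 0, -7.5, 0, 0, 0],
  [1, -0.1, 0, -7.5, 0, 0, 0],
  [1, -0.1, 0, -7.5, 0, 0, 0],
  [1, -0.1, 0, -7.5, 0, 0, 0],
  [1, -0.1, 0, -7.5, 0, 0, 0],
  [1, -0.1, 0, -7.5, 0, 0, 0],
], squeeze=20)

```text
t: 3.47
tool_pos: [0.4691, 0.1326, 0.0569]
orientation: [0.001, 3.14, 0.0]
force: [-1.4, -0.1, 3.9]
opening: 0.0619
```

>>> drive_tool([
  [1, 0, 0, 0.4, 0, 0, 0],
  [1, 0, 0, 1.2, 0, 0, 0],
  [1, 0, 0, 2.2, 0, 0, 0],
  [1, 0, 0, 3.2, 0, 0, 0],
  [1, 0, 0, 4.2, 0, 0, 0],
  [1, 0, 0, 5.2, 0, 0, 0],
  [1, 0, 0, 6.2, 0, 0, 0],
  [1, 0.2, 0, 7.0, 0, 0, 0],
  [1, 0.8, -0.1, 7.4, 0, 0, 0],
  [1, 1.6, -0.3, 7.5, 0, 0, 0],
  [1, 2.5, -0.4, 7.5, 0, 0, 0],
  [1, 3.4, -0.6, 7.5, 0, 0, 0],
  [1, 4.3, -0.75, 7.5, 0, 0, 0],
  [1, 5.0, -0.9, 7.5, 0, 0, 0],
  [1, 5.4, -0.95, 7.3, 0, 0, 0],
  [1, 5.5, -0.95, 7.0, 0, 0, 0],
  [1, 5.5, -0.95, 6.6, 0, 0, 0],
  [1, 5.5, -0.95, 6.2, 0, 0, 0],
  [1, 5.5, -0.95, 6.0, 0, 0, 0],
  [1, 5.5, -0.95, 6.0, 0, 0, 0],
])

```text
t: 5.13
tool_pos: [0.604, 0.1089, 0.2036]
orientation: [-0.001, -3.137, 0.001]
force: [-0.1, 0.3, -3.2]
opening: 0.0614
```

```bash
cat > look.py <<'E'
import sys
from plant import robot
from h import *
n=sys.argv[1]
s=robot.read_camera("scene"); cv2.imwrite(f"pics/{n}.png",cv2.resize(s["image"][150:390,200:540,::-1],None,fx=2.3,fy=2.3,interpolation=cv2.INTER_CUBIC))
st=robot.read_state(); print(st["t"],st["tool_pos"],st["force"],st["opening"])
E
python3 look.py s2
```

```text
5.1833 [0.60463939 0.10893789 0.20486642] [-1.13418695  0.67269709 -2.56075912] 0.06195409392996742
```

View pics/s2.png

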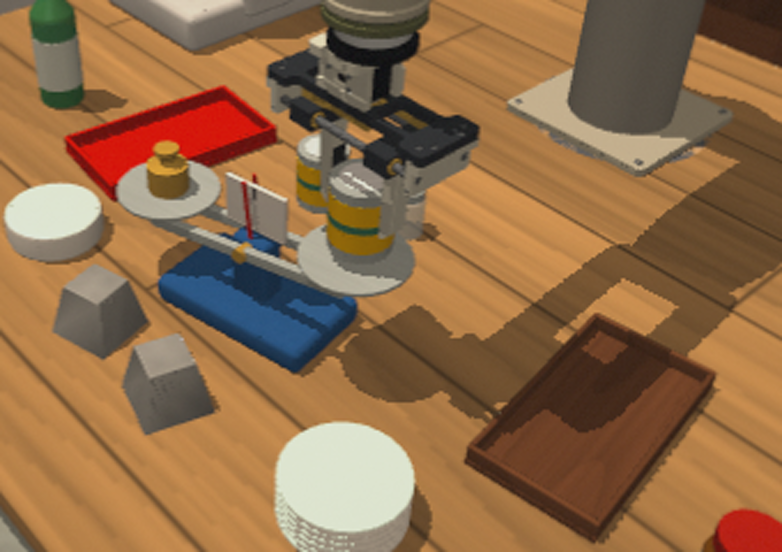

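>>> drive_tool([
  [1, 0, 0, -0.2, 0, 0, 0],
  [1, 0, 0, -0.4, 0, 0, 0],
  [1, 0, 0, -0.55, 0, 0, 0],
  [1, 0, 0, -0.65, 0, 0, 0],
  [1, 0, 0, -0.7, 0, 0, 0],
  [1, 0, 0, -0.7, 0, 0, 0],
  [1, 0, 0, -0.7, 0, 0, 0],
  [1, 0, 0, -0.7, 0, 0, 0],
])

```text
t: 5.85
tool_pos: [0.6061, 0.1088, 0.1891]
orientation: [0.001, 3.141, 0.0]
force: [-1.1, 1.8, -0.0]
opening: 0.0614
```

```bash
python3 look.py s3
```

```text
5.9 [0.60612252 0.1088115  0.18903682] [-0.99308752  0.11546242 -0.03614188] 0.06183305385850165
```

View pics/s3.png

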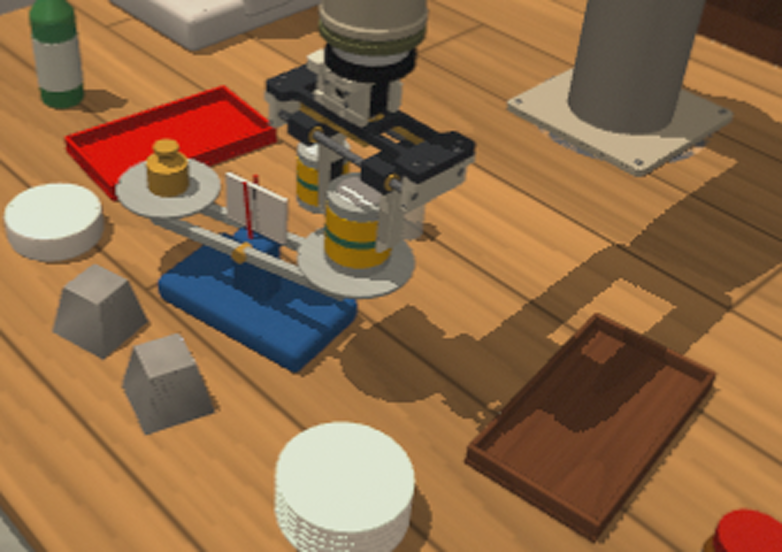

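The wrist force changed by about 2.5 N, so the tin is resting on the pan. I release it and go straight up.

>>> drive_tool([
  [0, 0, 0, 0, 0, 0, 0],
  [0, 0, 0, 0, 0, 0, 0],
  [0, 0, 0, 0, 0, 0, 0],
  [0, 0, 0, 0, 0, 0, 0],
  [0, 0, 0, 0, 0, 0, 0],
  [0, 0, 0, 0, 0, 0, 0],
  [0, 0, 0, 0.4, 0, 0, 0],
  [0, 0, 0, 1.2, 0, 0, 0],
  [0, 0, 0, 2.0, 0, 0, 0],
  [0, 0, 0, 2.8, 0, 0, 0],
  [0, 0, 0, 3.2, 0, 0, 0],
  [0, 0, 0, 3.2, 0, 0, 0],
  [0, 0, 0, 3.2, 0, 0, 0],
  [0, 0, 0, 3.2, 0, 0, 0],
  [0, 0, 0, 3.2, 0, 0, 0],
  [0, 0, 0, 3.2, 0, 0, 0],
  [0, 0, 0, 3.2, 0, 0, 0],
  [0, 0, 0, 3.2, 0, 0, 0],
])

```text
t: 7.4
tool_pos: [0.6057, 0.1087, 0.2679]
orientation: [-0.001, -3.14, 0.0]
force: [-0.2, -0.9, 0.8]
opening: 0.093
```

```bash
python3 look.py s4
```

```text
7.45 [0.60580492 0.10873451 0.26811974] [ 0.62870231  1.05057321 -0.38952943] 0.09319713673615722
```

View pics/s4.png

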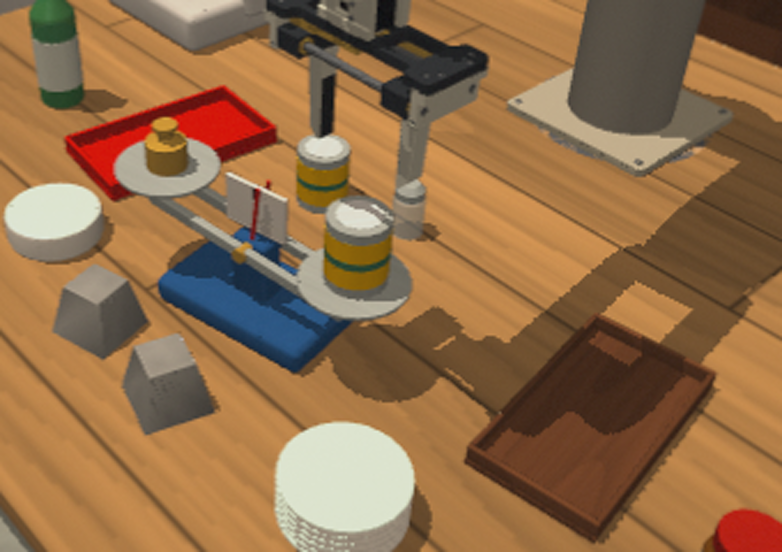

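>>> drive_tool([
  [0, 0, 0, 0, 0, 0, 0],
  [0, 0, 0, 0, 0, 0, 0],
  [0, 0, 0, 0, 0, 0, 0],
  [0, 0, 0, 0, 0, 0, 0],
  [0, 0, 0, 0, 0, 0, 0],
  [0, 0, 0, 0, 0, 0, 0],
  [0, 0, 0, 0, 0, 0, 0],
  [0, 0, 0, 0, 0, 0, 0],
  [0, 0, 0, 0, 0, 0, 0],
  [0, 0, 0, 0, 0, 0, 0],
])

```text
t: 8.28
tool_pos: [0.606, 0.1087, 0.2686]
orientation: [0.001, 3.142, -0.0]
force: [0.4, -0.1, 0.8]
opening: 0.0928
```

```bash
python3 look.py s5
python3 - <<'E'
from plant import robot
from h import *
st,c=grab(robot,"w5")
t=robot.read_camera("top"); s=robot.read_camera("scene")
cv2.imwrite("pics/t5.png",cv2.resize(t["image"][170:340,180:480,::-1],None,fx=2.6,fy=2.6,interpolation=cv2.INTER_CUBIC))
for z in (.134,.12,.106): print(z,(proj(s,[(.606,.109,z),(.606,.109,z+.075)])-[200,150])*2.3, proj(c,[(.606,.109,z+.075)]))
E
```

```text
8.3333 [0.6059855  0.10878242 0.26866074] [-0.12911275  0.11237443 -0.16404636] 0.0926930054727864
0.134 [[358.10445486 255.45056559]
 [362.8045456  189.8393768 ]] [[316.09406437 264.47861245]]
0.12 [[357.27589968 267.03636849]
 [361.89205064 202.5627022 ]] [[316.09221667 256.7419421 ]]
0.106 [[356.46168615 278.42735603]
 [360.99619752 215.06086112]] [[316.09055978 249.86706721]]
```

View pics/s5.png

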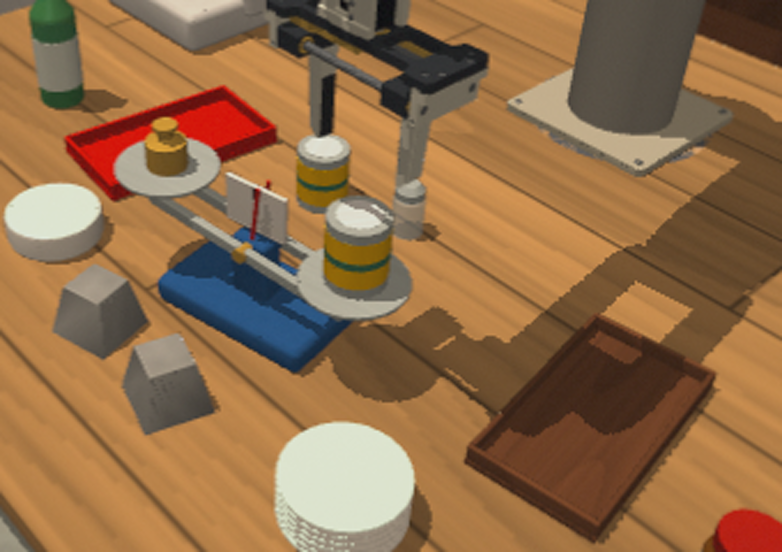

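View pics/w5.png

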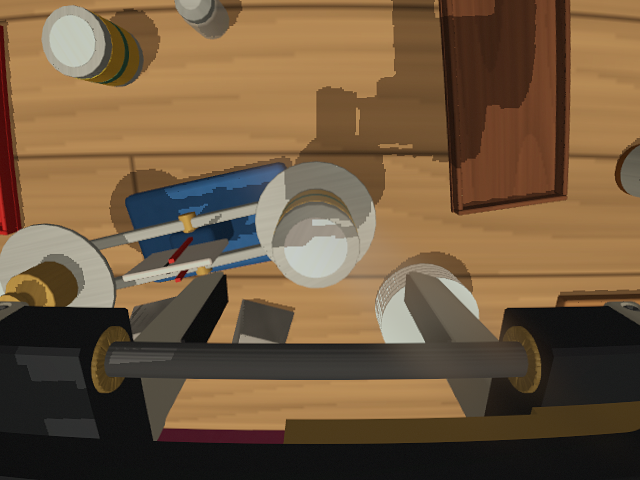

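The pan is fully down: the lid at (361,215) matches the prediction for a pan at 106 mm, and the picture has not changed since s4. Tin L is full weight, so it goes in the brown tray.

>>> drive_tool([
  [0, 0, 0, -0.4, 0, 0, 0],
  [0, 0, 0, -1.2, 0, 0, 0],
  [0, 0, 0, -2.0, 0, 0, 0],
  [0, 0, 0, -2.8, 0, 0, 0],
  [0, 0, 0, -3.6, 0, 0, 0],
  [0, 0, 0, -4.0, 0, 0, 0],
  [0, 0, 0, -4.2, 0, 0, 0],
  [0, 0, 0, -4.2, 0, 0, 0],
  [1, 0, 0, -4.2, 0, 0, 0],
  [1, 0, 0, -4.2, 0, 0, 0],
  [1, 0, 0, -4.2, 0, 0, 0],
  [1, 0, 0, -4.2, 0, 0, 0],
  [1, 0, 0, -4.2, 0, 0, 0],
  [1, 0, 0, -4.2, 0, 0, 0],
])

```text
t: 9.65
tool_pos: [0.6063, 0.1088, 0.1644]
orientation: [0.001, 3.14, 0.0]
force: [-0.1, -2.0, 2.3]
opening: 0.0619
```

>>> drive_tool([
  [1, 0, 0, 0.2, 0, 0, 0],
  [1, 0, 0, 0.7, 0, 0, 0],
  [1, 0, 0, 1.4, 0, 0, 0],
  [1, 0, 0, 2.2, 0, 0, 0],
  [1, 0, 0, 3.0, 0, 0, 0],
  [1, 0, 0, 3.6, 0, 0, 0],
  [1, -0.2, 0.3, 4.0, 0, 0, 0],
  [1, -0.7, 0.8, 4.0, 0, 0, 0],
  [1, -1.3, 1.6, 4.0, 0, 0, 0],
  [1, -2.0, 2.4, 4.0, 0, 0, 0],
  [1, -2.7, 3.2, 4.0, 0, 0, 0],
  [1, -3.4, 4.0, 4.0, 0, 0, 0],
  [1, -4.1, 4.8, 4.0, 0, 0, 0],
  [1, -4.8, 5.7, 4.0, 0, 0, 0],
  [1, -5.5, 6.5, 4.0, 0, 0, 0],
  [1, -6.1, 7.3, 4.0, 0, 0, 0],
  [1, -6.5, 7.8, 4.0, 0, 0, 0],
  [1, -6.7, 8.0, 4.0, 0, 0, 0],
  [1, -6.7, 8.0, 4.0, 0, 0, 0],
])

```text
t: 11.23
tool_pos: [0.437, 0.3099, 0.2637]
orientation: [0.003, -3.141, -0.0]
force: [0.7, -0.1, -2.6]
opening: 0.0619
```

```bash
python3 look.py s6
python3 - <<'E'
from plant import robot
from h import *
st,c=grab(robot,"w6")
print(proj(c,[(.439,.309,.006)]))
print(onz(robot.read_camera("top"),[(150,260)],.085))
E
```

```text
11.2833 [0.43792646 0.3089966  0.26368941] [ 0.25124477  0.25056977 -2.18565576] 0.061686077612793155
[[315.98335945 203.8387928 ]]
[[0.5586865  0.49311917 0.085     ]]
```

View pics/s6.png

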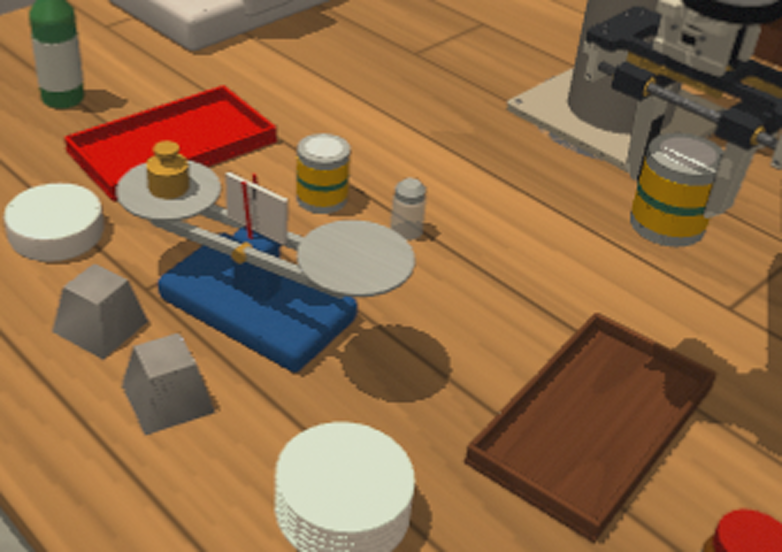

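View pics/w6.png

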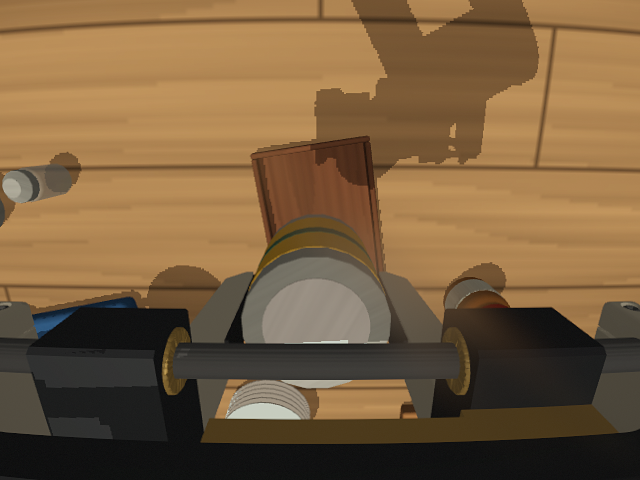

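>>> drive_tool([
  [1, 0, 0, -0.4, 0, 0, 0],
  [1, 0, 0, -1.2, 0, 0, 0],
  [1, 0, 0, -2.2, 0, 0, 0],
  [1, 0, 0, -3.2, 0, 0, 0],
  [1, 0, 0, -4.2, 0, 0, 0],
  [1, 0, 0, -5.2, 0, 0, 0],
  [1, 0, 0, -6.2, 0, 0, 0],
  [1, 0, 0, -7.0, 0, 0, 0],
  [1, 0, 0, -7.5, 0, 0, 0],
  [1, 0, 0, -7.75, 0, 0, 0],
  [1, 0, 0, -7.85, 0, 0, 0],
  [1, 0, 0, -7.95, 0, 0, 0],
  [1, 0, 0, -7.98, 0, 0, 0],
  [1, 0, 0, -7.98, 0, 0, 0],
  [1, 0, 0, -7.98, 0, 0, 0],
])

```text
t: 12.63
tool_pos: [0.4392, 0.3092, 0.0653]
orientation: [0.001, 3.14, 0.002]
force: [-0.4, 0.1, -3.1]
opening: 0.0616
```

Not in contact yet, so I lower further in small steps.

>>> drive_tool([
  [1, 0, 0, -0.04, 0, 0, 0],
  [1, 0, 0, -0.08, 0, 0, 0],
  [1, 0, 0, -0.08, 0, 0, 0],
])

```text
t: 12.88
tool_pos: [0.4393, 0.3093, 0.0648]
orientation: [0.001, 3.14, 0.001]
force: [-6.5, -4.1, 14.5]
opening: 0.062
```

Contact at TCP z = 0.0648 m. I release and rise.

>>> drive_tool([
  [0, 0, 0, 0.05, 0, 0, 0],
  [0, 0, 0, 0.05, 0, 0, 0],
  [0, 0, 0, 0.05, 0, 0, 0],
  [0, 0, 0, 0.05, 0, 0, 0],
  [0, 0, 0, 0.05, 0, 0, 0],
  [0, 0, 0, 0.5, 0, 0, 0],
  [0, 0, 0, 1.3, 0, 0, 0],
  [0, 0, 0, 2.3, 0, 0, 0],
  [0, 0, 0, 3.3, 0, 0, 0],
  [0, 0, 0, 4.3, 0, 0, 0],
  [0, 0, 0, 5.3, 0, 0, 0],
  [0, 0, 0, 6.3, 0, 0, 0],
  [0, 0, 0, 7.0, 0, 0, 0],
  [0, 0, 0, 7.2, 0, 0, 0],
])

```text
t: 14.05
tool_pos: [0.4399, 0.3096, 0.247]
orientation: [0.001, 3.136, 0.005]
force: [0.1, -0.4, 0.4]
opening: 0.0928
```

>>> drive_tool([
  [0, 0, -0.5, 0, 0, 0, 0],
  [0, 0, -1.5, 0, 0, 0, 0],
  [0, 0, -2.6, 0, 0, 0, 0],
  [0, 0, -3.8, 0, 0, 0, 0],
  [0, 0, -5.0, 0, 0, 0, 0],
  [0, 0.1, -6.2, 0, 0, 0, 0],
  [0, 0.1, -7.4, 0, 0, 0, 0],
  [0, 0.1, -8.6, 0, 0, 0, 0],
  [0, 0.1, -9.8, 0, 0, 0, 0],
  [0, 0.2, -11.0, 0, 0, 0, 0],
  [0, 0.2, -12.2, 0, 0, 0, 0],
  [0, 0.2, -13.4, 0, 0, 0, 0],
  [0, 0.2, -14.6, 0, 0, 0, 0],
  [0, 0.2, -15.6, 0, 0, 0, 0],
  [0, 0.2, -16.4, 0, 0, 0, 0],
  [0, 0.2, -16.7, 0, 0, 0, 0],
  [0, 0.2, -16.7, 0, 0, 0, 0],
  [0, 0.2, -16.7, 0, 0, 0, 0],
])

```text
t: 15.55
tool_pos: [0.4428, -0.1085, 0.2411]
orientation: [-0.003, -3.14, -0.002]
force: [-0.1, 0.5, -0.8]
opening: 0.0927
```

```bash
python3 look.py s7
python3 - <<'E'
from plant import robot
from h import *
st,c=grab(robot,"w7")
print(proj(c,[(.444,-.109,.075)]))
E
```

```text
15.6 [ 0.44300707 -0.10799951  0.24139779] [-0.56410208  0.59563957 -0.72152246] 0.09308627131845613
[[314.58774841 223.33989831]]
```

View pics/s7.png

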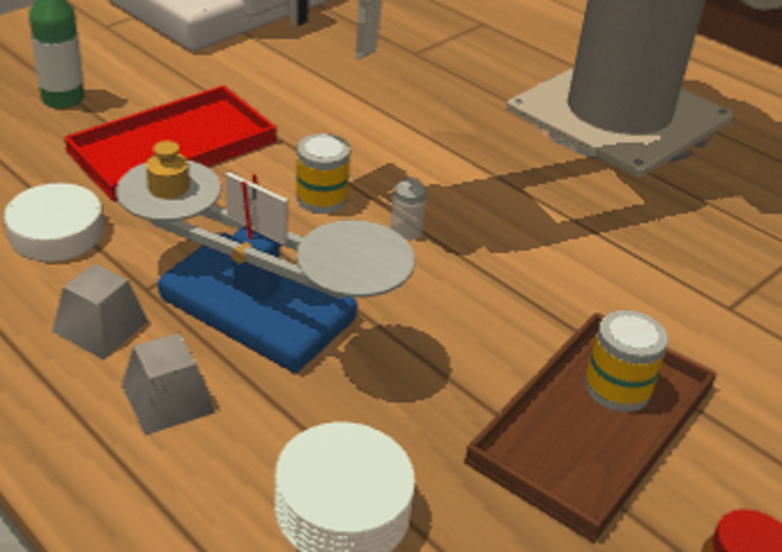

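View pics/w7.png

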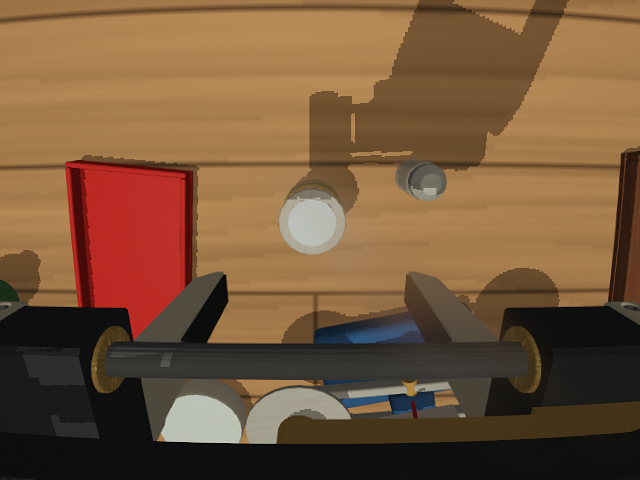

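Tin 1 is upright in the brown tray. The second lid is centred at (312,223), so I shift −0.1 unit in y and descend.

>>> drive_tool([
  [0, 0, -0.1, -0.6, 0, 0, 0],
  [0, 0, -0.1, -1.6, 0, 0, 0],
  [0, 0, -0.1, -2.6, 0, 0, 0],
  [0, 0, -0.1, -3.6, 0, 0, 0],
  [0, 0, -0.1, -4.6, 0, 0, 0],
  [0, 0, -0.1, -5.6, 0, 0, 0],
  [0, 0, -0.1, -6.6, 0, 0, 0],
  [0, 0, -0.1, -7.1, 0, 0, 0],
  [0, 0, -0.1, -7.4, 0, 0, 0],
  [0, 0, -0.1, -7.4, 0, 0, 0],
  [1, 0, -0.1, -7.4, 0, 0, 0],
  [1, 0, -0.1, -7.4, 0, 0, 0],
  [1, 0, -0.1, -7.4, 0, 0, 0],
  [1, 0, -0.1, -7.4, 0, 0, 0],
  [1, 0, -0.1, -7.4, 0, 0, 0],
  [1, 0, -0.1, -7.4, 0, 0, 0],
], squeeze=20)

```text
t: 16.98
tool_pos: [0.444, -0.1115, 0.0578]
orientation: [0.001, 3.14, -0.001]
force: [-0.3, 0.7, 4.1]
opening: 0.0616
```

>>> drive_tool([
  [1, 0, 0, 0.4, 0, 0, 0],
  [1, 0, 0, 1.2, 0, 0, 0],
  [1, 0, 0, 2.2, 0, 0, 0],
  [1, 0, 0, 3.2, 0, 0, 0],
  [1, 0, 0, 4.2, 0, 0, 0],
  [1, 0, 0, 5.2, 0, 0, 0],
  [1, 0, 0.2, 6.2, 0, 0, 0],
  [1, 0, 0.8, 7.0, 0, 0, 0],
  [1, 0, 1.7, 7.3, 0, 0, 0],
  [1, 0, 2.7, 7.4, 0, 0, 0],
  [1, 0, 3.7, 7.4, 0, 0, 0],
  [1, 0, 4.7, 7.4, 0, 0, 0],
  [1, 0.2, 5.7, 7.4, 0, 0, 0],
  [1, 0.7, 6.7, 7.4, 0, 0, 0],
  [1, 1.4, 7.6, 7.4, 0, 0, 0],
  [1, 2.2, 8.3, 7.4, 0, 0, 0],
  [1, 3.1, 8.7, 7.4, 0, 0, 0],
  [1, 4.0, 8.8, 7.4, 0, 0, 0],
  [1, 4.9, 8.8, 7.4, 0, 0, 0],
  [1, 5.6, 8.8, 7.4, 0, 0, 0],
])

```text
t: 18.65
tool_pos: [0.5844, 0.1092, 0.2422]
orientation: [-0.0, -3.141, 0.0]
force: [0.7, -0.7, -1.7]
opening: 0.0615
```

>>> drive_tool([
  [1, 0.5, 0, 0, 0, 0, 0],
  [1, 0.8, 0, -0.1, 0, 0, 0],
  [1, 0.9, 0, -0.4, 0, 0, 0],
  [1, 0.9, 0, -0.8, 0, 0, 0],
  [1, 0.9, 0, -1.2, 0, 0, 0],
  [1, 0.9, 0, -1.5, 0, 0, 0],
  [1, 0.9, 0, -1.5, 0, 0, 0],
  [1, 0.9, 0, -1.5, 0, 0, 0],
])

```text
t: 19.32
tool_pos: [0.6049, 0.1088, 0.2036]
orientation: [-0.001, -3.14, 0.0]
force: [-0.2, 0.4, -2.3]
opening: 0.0615
```

```bash
python3 look.py s8
```

```text
19.3667 [0.60553639 0.10878069 0.20455206] [ 0.12915829 -0.47372818 -1.71751936] 0.061959892805590625
```

View pics/s8.png

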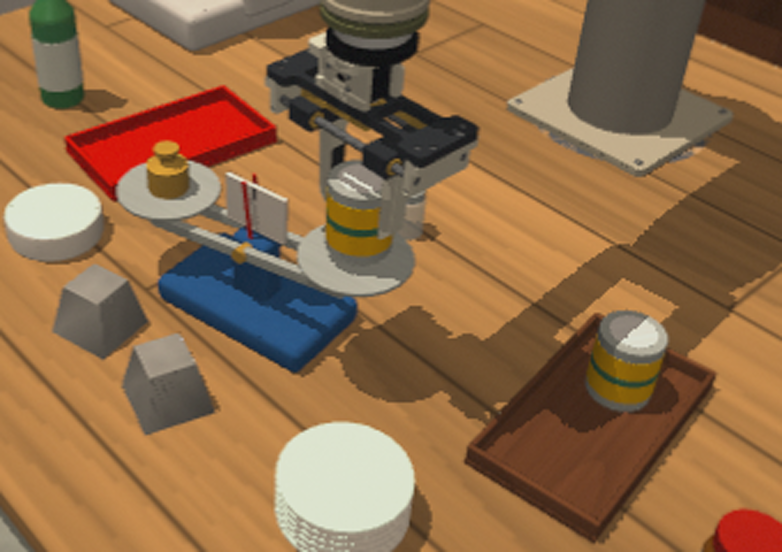

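>>> drive_tool([
  [1, 0, 0, -0.2, 0, 0, 0],
  [1, 0, 0, -0.4, 0, 0, 0],
  [1, 0, 0, -0.5, 0, 0, 0],
  [1, 0, 0, -0.58, 0, 0, 0],
  [1, 0, 0, -0.64, 0, 0, 0],
  [1, 0, 0, -0.64, 0, 0, 0],
  [1, 0, 0, -0.64, 0, 0, 0],
])

```text
t: 19.95
tool_pos: [0.606, 0.1089, 0.1889]
orientation: [0.001, 3.141, 0.0]
force: [-0.8, 1.4, 1.1]
opening: 0.0617
```

```bash
python3 look.py s9
```

```text
20.0 [0.60607832 0.10885347 0.1889738 ] [-0.55955864  0.76505921  0.22604662] 0.06147193988668841
```

View pics/s9.png

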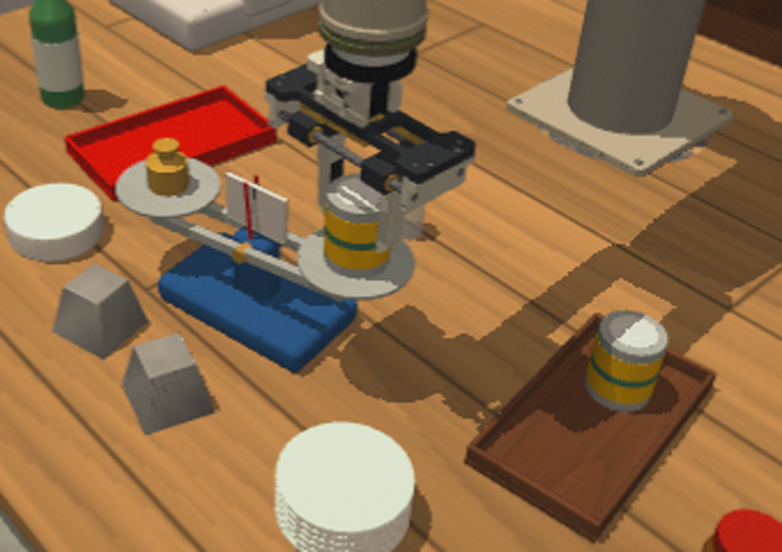

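The tin is in contact with the pan. I release, rise and wait.

>>> drive_tool([
  [0, 0, 0, 0, 0, 0, 0],
  [0, 0, 0, 0, 0, 0, 0],
  [0, 0, 0, 0, 0, 0, 0],
  [0, 0, 0, 0, 0, 0, 0],
  [0, 0, 0, 0, 0, 0, 0],
  [0, 0, 0, 0, 0, 0, 0],
  [0, 0, 0, 0.4, 0, 0, 0],
  [0, 0, 0, 1.2, 0, 0, 0],
  [0, 0, 0, 2.0, 0, 0, 0],
  [0, 0, 0, 2.8, 0, 0, 0],
  [0, 0, 0, 3.2, 0, 0, 0],
  [0, 0, 0, 3.2, 0, 0, 0],
  [0, 0, 0, 3.2, 0, 0, 0],
  [0, 0, 0, 3.2, 0, 0, 0],
  [0, 0, 0, 3.2, 0, 0, 0],
  [0, 0, 0, 3.2, 0, 0, 0],
  [0, 0, 0, 3.2, 0, 0, 0],
  [0, 0, 0, 3.2, 0, 0, 0],
])

```text
t: 21.5
tool_pos: [0.6057, 0.1087, 0.2679]
orientation: [-0.001, -3.14, 0.0]
force: [-0.2, 0.3, 0.1]
opening: 0.0931
```

>>> drive_tool([
  [0, 0, 0, 0, 0, 0, 0],
  [0, 0, 0, 0, 0, 0, 0],
  [0, 0, 0, 0, 0, 0, 0],
  [0, 0, 0, 0, 0, 0, 0],
  [0, 0, 0, 0, 0, 0, 0],
  [0, 0, 0, 0, 0, 0, 0],
  [0, 0, 0, 0, 0, 0, 0],
  [0, 0, 0, 0, 0, 0, 0],
  [0, 0, 0, 0, 0, 0, 0],
  [0, 0, 0, 0, 0, 0, 0],
  [0, 0, 0, 0, 0, 0, 0],
  [0, 0, 0, 0, 0, 0, 0],
])

```text
t: 22.5
tool_pos: [0.606, 0.1088, 0.2686]
orientation: [0.001, 3.142, -0.0]
force: [-0.8, 0.1, -0.1]
opening: 0.0934
```

```bash
python3 look.py s10
python3 - <<'E'
from plant import robot
from h import *
grab(robot,"w10")
E
```

```text
22.55 [0.60597979 0.10878559 0.26865046] [0.44827732 0.15957356 0.34836589] 0.09289106173195964
```

View pics/s10.png

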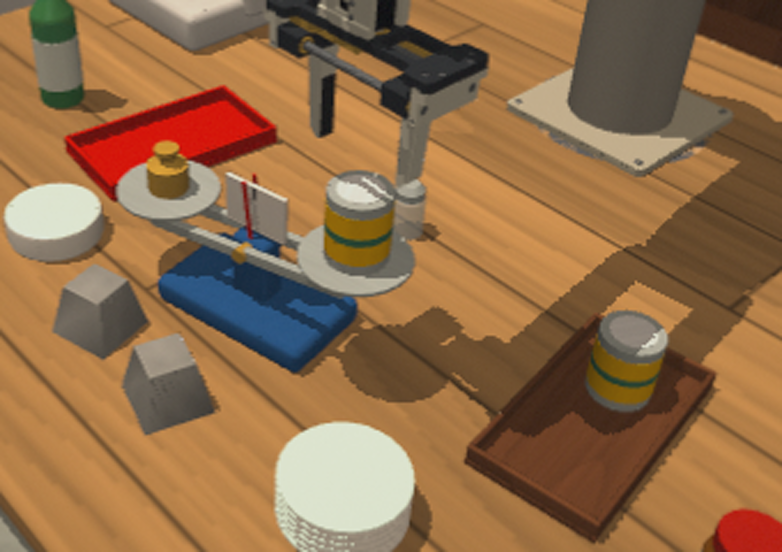

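View pics/w10.png

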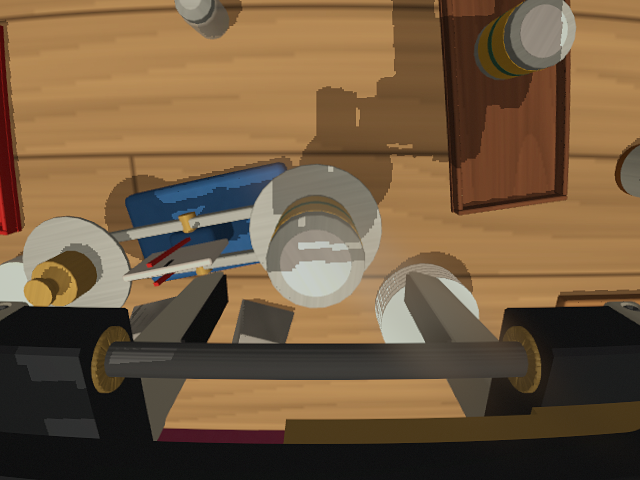

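The pan stayed up: the lid at (361,190) matches a pan at 134 mm, and the needle is where it was with the pan empty. Tin 2 is short, so it goes in the red tray.

>>> drive_tool([
  [0, 0, 0, -0.4, 0, 0, 0],
  [0, 0, 0, -1.2, 0, 0, 0],
  [0, 0, 0, -2.0, 0, 0, 0],
  [0, 0, 0, -2.7, 0, 0, 0],
  [0, 0, 0, -3.0, 0, 0, 0],
  [0, 0, 0, -3.05, 0, 0, 0],
  [0, 0, 0, -3.05, 0, 0, 0],
  [1, 0, 0, -3.05, 0, 0, 0],
  [1, 0, 0, -3.05, 0, 0, 0],
  [1, 0, 0, -3.05, 0, 0, 0],
  [1, 0, 0, -3.05, 0, 0, 0],
  [1, 0, 0, -3.05, 0, 0, 0],
  [1, 0, 0, -3.05, 0, 0, 0],
])

```text
t: 23.68
tool_pos: [0.6062, 0.1088, 0.1928]
orientation: [0.001, 3.141, 0.0]
force: [1.6, -0.2, 0.1]
opening: 0.062
```

>>> drive_tool([
  [1, 0, 0, 0.3, 0, 0, 0],
  [1, 0, 0, 1.0, 0, 0, 0],
  [1, 0, 0, 1.8, 0, 0, 0],
  [1, -0.2, 0, 2.6, 0, 0, 0],
  [1, -0.7, 0, 3.0, 0, 0, 0],
  [1, -1.4, -0.1, 3.0, 0, 0, 0],
  [1, -2.2, -0.3, 3.0, 0, 0, 0],
  [1, -3.1, -0.8, 3.0, 0, 0, 0],
  [1, -3.9, -1.5, 3.0, 0, 0, 0],
  [1, -4.6, -2.3, 3.0, 0, 0, 0],
  [1, -5.1, -3.2, 3.0, 0, 0, 0],
  [1, -5.4, -4.2, 3.0, 0, 0, 0],
  [1, -5.4, -5.2, 3.0, 0, 0, 0],
  [1, -5.4, -6.2, 3.0, 0, 0, 0],
  [1, -5.4, -7.2, 3.0, 0, 0, 0],
  [1, -5.4, -8.2, 3.0, 0, 0, 0],
  [1, -5.4, -9.2, 3.0, 0, 0, 0],
  [1, -5.4, -10.2, 3.0, 0, 0, 0],
])

```text
t: 25.18
tool_pos: [0.4706, -0.1474, 0.2678]
orientation: [0.001, 3.142, -0.0]
force: [-0.8, 0.3, -1.5]
opening: 0.062
```

>>> drive_tool([
  [1, 0.1, -1.0, 0, 0, 0, 0],
  [1, 0.3, -2.0, 0, 0, 0, 0],
  [1, 0.6, -3.0, 0, 0, 0, 0],
  [1, 0.9, -4.0, 0, 0, 0, 0],
  [1, 1.2, -5.0, 0, 0, 0, 0],
  [1, 1.5, -5.9, 0, 0, 0, 0],
  [1, 1.7, -6.5, 0, 0, 0, 0],
  [1, 1.7, -6.8, 0, 0, 0, 0],
  [1, 1.7, -6.85, 0, 0, 0, 0],
  [1, 1.7, -6.85, 0, 0, 0, 0],
])

```text
t: 26.02
tool_pos: [0.5131, -0.3173, 0.2673]
orientation: [-0.002, -3.141, -0.001]
force: [0.6, 0.4, -1.4]
opening: 0.0617
```

```bash
python3 look.py s11
python3 - <<'E'
from plant import robot
from h import *
grab(robot,"w11")
E
```

```text
26.0667 [ 0.51322418 -0.3167685   0.26739325] [-0.62253361  0.90041481 -2.73773668] 0.061878928318077744
```

View pics/s11.png

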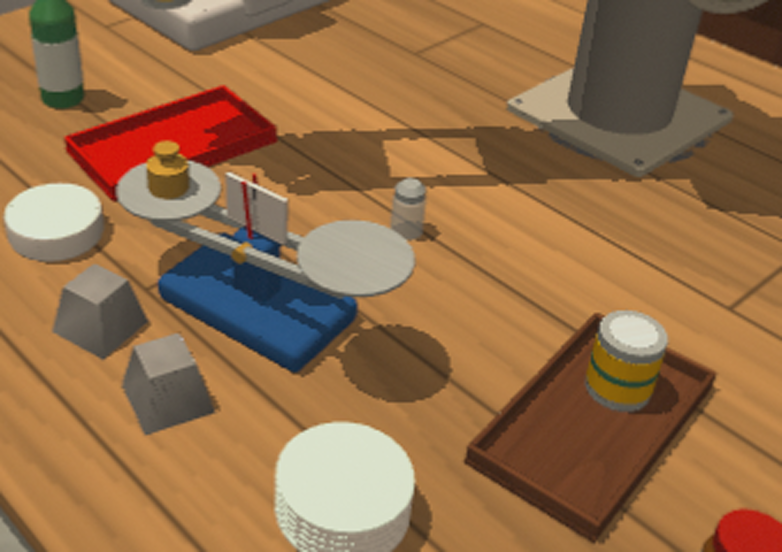

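View pics/w11.png

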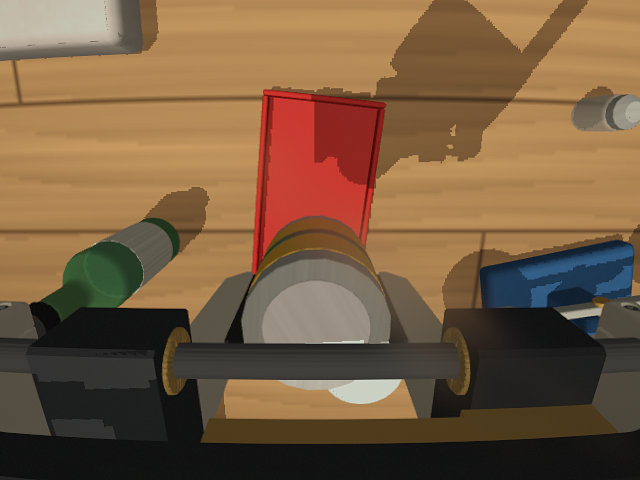

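Run:
```python
from plant import robot
from h import *
t=robot.read_camera("top")
print(onz(t,[(537,251)],.21),onz(t,[(513,264)],.05))
```

```text
[[ 0.55821059 -0.51025643  0.21      ]] [[ 0.54912125 -0.50040571  0.05      ]]
```

The oil bottle is about 6 cm clear of the gripper. I lower into the red tray.

>>> drive_tool([
  [1, 0, 0, -0.4, 0, 0, 0],
  [1, 0, 0, -1.2, 0, 0, 0],
  [1, 0, 0, -2.2, 0, 0, 0],
  [1, 0, 0, -3.2, 0, 0, 0],
  [1, 0, 0, -4.2, 0, 0, 0],
  [1, 0, 0, -5.2, 0, 0, 0],
  [1, 0, 0, -6.2, 0, 0, 0],
  [1, 0, 0, -7.0, 0, 0, 0],
  [1, 0, 0, -7.5, 0, 0, 0],
  [1, 0, 0, -7.8, 0, 0, 0],
  [1, 0, 0, -7.95, 0, 0, 0],
  [1, 0, 0, -8.03, 0, 0, 0],
  [1, 0, 0, -8.03, 0, 0, 0],
  [1, 0, 0, -8.03, 0, 0, 0],
])

```text
t: 27.33
tool_pos: [0.5143, -0.318, 0.068]
orientation: [0.001, 3.14, -0.002]
force: [-0.4, -1.0, -1.5]
opening: 0.0613
```

>>> drive_tool([
  [1, 0, 0, -0.03, 0, 0, 0],
  [1, 0, 0, -0.03, 0, 0, 0],
])

```text
t: 27.5
tool_pos: [0.514, -0.3179, 0.0668]
orientation: [0.001, 3.14, -0.001]
force: [-0.3, 0.8, -2.2]
opening: 0.0612
```

>>> drive_tool([
  [1, 0, 0, -0.04, 0, 0, 0],
  [1, 0, 0, -0.06, 0, 0, 0],
  [1, 0, 0, -0.06, 0, 0, 0],
])

```text
t: 27.75
tool_pos: [0.5136, -0.3176, 0.0647]
orientation: [0.001, 3.141, -0.0]
force: [-0.1, -0.3, -0.1]
opening: 0.0619
```

>>> drive_tool([
  [1, 0, 0, -0.02, 0, 0, 0],
  [1, 0, 0, -0.02, 0, 0, 0],
])

```text
t: 27.92
tool_pos: [0.5136, -0.3177, 0.0646]
orientation: [0.001, 3.141, -0.0]
force: [-3.2, 1.3, 4.5]
opening: 0.0615
```

In contact. I release, rise and move back clear.

>>> drive_tool([
  [0, 0, 0, 0.03, 0, 0, 0],
  [0, 0, 0, 0.03, 0, 0, 0],
  [0, 0, 0, 0.03, 0, 0, 0],
  [0, 0, 0, 0.03, 0, 0, 0],
  [0, 0, 0, 0.03, 0, 0, 0],
  [0, 0, 0, 0.5, 0, 0, 0],
  [0, 0, 0, 1.3, 0, 0, 0],
  [0, 0, 0, 2.3, 0, 0, 0],
  [0, 0, 0, 3.3, 0, 0, 0],
  [0, 0, 0, 4.3, 0, 0, 0],
  [0, 0, 0, 5.3, 0, 0, 0],
  [0, -0.5, 0.2, 6.3, 0, 0, 0],
  [0, -1.3, 0.5, 7.0, 0, 0, 0],
  [0, -2.3, 0.9, 7.2, 0, 0, 0],
  [0, -3.3, 1.3, 7.2, 0, 0, 0],
  [0, -4.0, 1.6, 7.2, 0, 0, 0],
  [0, -4.2, 1.6, 7.2, 0, 0, 0],
  [0, -4.2, 1.6, 7.2, 0, 0, 0],
])

```text
t: 29.42
tool_pos: [0.408, -0.2776, 0.245]
orientation: [0.002, 3.14, -0.002]
force: [-0.0, 0.5, 0.6]
opening: 0.0931
```

```bash
python3 look.py s12
python3 - <<'E'
from plant import robot
from h import *
t=robot.read_camera("top"); cv2.imwrite("pics/t12.png",t["image"][:,:,::-1])
E
```

```text
29.4667 [ 0.40870309 -0.27787545  0.2448442 ] [-0.16384639  0.06627576 -0.0512983 ] 0.09290812283032505
```

View pics/s12.png

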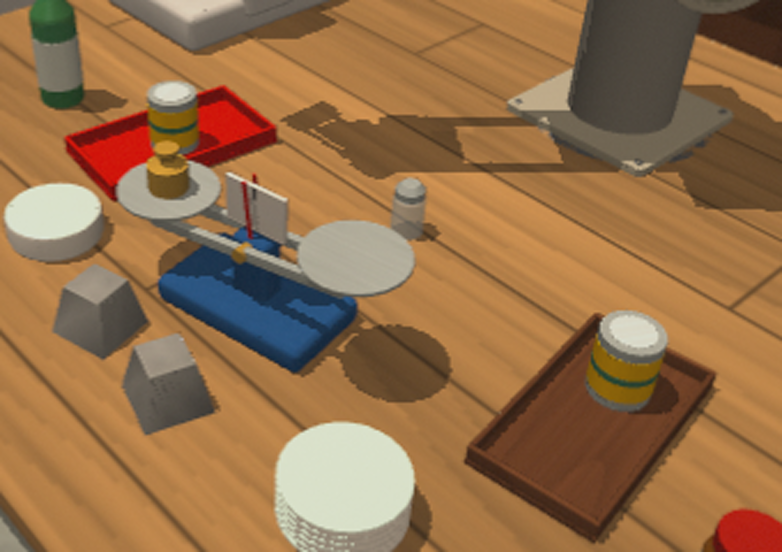

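View pics/t12.png

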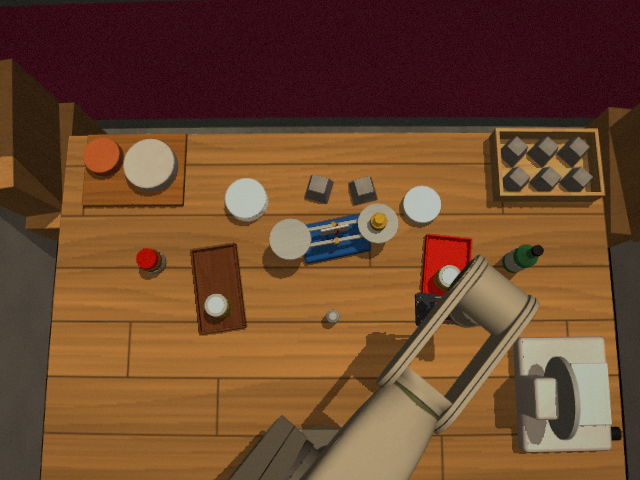

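Both tins are upright in their trays, at (216,306) in the brown and (449,278) in the red in the top view. The other things are where they were, and the robot is clear.

```bash
python3 -c "
from plant import robot
print(robot.close_job())"
```

```text
the job is handed in; nothing more can be done
None
```

Both tins are weighed and put away, and the job was handed in at about 29.5 s of the 67 s allowed.

- **First tin (the one nearer the brown tray):** it sank the pan fully to its stop, with the picture unchanged between two looks. It went upright into the brown wooden tray before the second tin was touched.
- **Second tin:** it left the pan up on its stop, checked about 2.5 s after I let go. It went upright into the red tray.

Both tins were lowered until the wrist force showed contact and only then released. The highest wrist force I saw in the readings was about 16 N, when the first tin touched the brown tray's floor; I did not record force between readings.

The last scene and top pictures show:
- both tins standing inside their trays
- the pan empty and up
- the other things in their original places by eye
- the gripper open and clear

No check failed. Position estimates from the different cameras disagreed by up to about 7 mm, which I settled by averaging the views and re-checking with the wrist camera before gripping.

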